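# Close the forming pot evenly

### The arm

A 6-joint arm with a two-finger parallel gripper is mounted at the origin on a cart in front of the work surface, level with it; the furniture and walls round the work are solid. World frame = base frame: x ahead of the robot, y to its left, z up, the work surface at z = 0. Lengths are in m, angles in rad, forces in N, time in s.
With the tool pointing down it reaches from about 0.35 to 0.775 m from the base axis. Payload 5.5 kg.
Tool frame: the origin (TCP) lies at the very end of the fingers, on their centre line; the grasp point (between the pads) lies 19 mm behind it; z points along the fingers, y is the line along which they close (so a half turn about z gives the same grasp; the last joint's range is limited). The gripper opens to 85 mm and grips with 20 to 120 N. Pads are 22 mm wide; open, the fingers measure 114 mm over their backs; the gripper's body (76 mm by 85 mm) begins 54 mm behind the grasp point. The pads swing forward as they close: fully open they stand 13 mm farther back than shut.
Start: joints at [-1.306, 0.313, 0.046, 1.304, 0, 1.431], TCP at [0.226, -0.529, 0.231] pointing down, gripper open.
Joint ranges: [-2.76, 2.76], [-0.86, 1.69], [-1.03, 1.26], [-2.2, 2.34], [-1.47, 1.5], [-3.14, 3.14]. Speed limits (rad/s): [2.57, 2.57, 3.14, 3.14, 3.14, 3.14].

### API

Orientations are given as a 3x3 rotation matrix whose columns are the frame's x, y, z axes.
In Python, from workcell import sensors, imaging, manip, nets gives the robot as it stands. The module is installed in compiled form; this text tells all that it offers.
- The arm moves only by the tool send_rows, never from a script. Its argument "plan" is a list that holds one entry, the list of rows, each a list of 6 numbers: the shift along the tool's x, y, z scaled (see below), then the turn, a rotation vector about the tool's x, y, z scaled (see below). In form: [[[x, y, z, ax, ay, az], ...]]. A call has 1 to 10 rows; each row shifts and turns the commanded pose from where the row before left it, along the tool's axes as they then stand; what a row does not reach is not made up. The controller multiplies each number of a shift by 30 cm and each number of a turn by 6 degrees. A row lasts 1/10 s, in which the tool goes at most 50 mm and 8.59 degrees, less where a joint would pass 70% of its speed; a pose out of reach is approached as far as the arm can. A call with a number of a shift or a turn outside -1 to 1 is refused whole. A call with a gripper value outside its range is refused whole. "fingers" is the closure, from 0 (fully open) to 1 (shut), set as the call begins (left out, the last holds). The fingers move at their own pace and stop on an object; "force" is the grip in N (left out, the last holds). Time passes only in rows, so rows that do not move let the fingers close. It gives the time, the measured TCP pose, the force, the opening and the grip force at its end, in the units of the state.
- sensors.observe(): the state, without advancing time (a new reading comes with each control period).
- imaging.read_camera(name): name is "scene" or "side" or "wrist"; returns (picture, depth): 384x512x3 uint8, red, green, blue; 384x512 float32, m along the optical axis (not along the pixel's ray), 0 where there is no reading.
- imaging.camera_params(name): a dict with "fx", "fy", "cx", "cy" (pixels), "distortion" ([k1, k2, p1, p2, k3] as OpenCV has them; the pictures are not rectified), "eye" and "orientation" of the camera in the world. Camera axes: x right, y up, looking along -z (the intrinsics and any distortion apply to the point x, -y, -z); pixel columns grow to the right and rows downward; lengths in m; the calibration is good to about 2 mm. A picture is of the moment at which its call begins: read the wrist's pose just before it. camera_params takes no time and is no camera call; for the wrist camera it gives the pose at the moment of the call.
- manip.job_done(): hands the job in; it is judged then, once.
Trained networks look in the newest picture that a camera, given by its name, has taken for a name from the list of things; names that differ only in an ending like _2 or _b are one class to them, and where a whole thing is asked for, a point or a joint stands for the part that bears it (a point fixed in the world has none). Each returns a list of dicts, best first, with "score" (0 to 1); they miss things now and then, are a little off and sometimes report something else, mostly with a low value. They report only what shows in the picture. A call takes as long as a camera call.
- nets.look_for(camera, label): "bbox" ([left, top, right, bottom] in pixels, round what is visible of it).
- nets.pinpoint(camera, label): "centre" ([row, column] in pixels: a listed point, or the origin of a listed thing).
The state is a dict: "time_s": time; "joint_positions": joint angles; "qvel": joint speeds; "joint_torque": joint torques, N m; "eef_pos": TCP position; "eef_rot": TCP orientation; "force": force on the tool from outside, world axes, zero at the start; "torque": the same for the moment, N m; "opening": finger opening in m; "gripper_force": force on a finger pad.
Only numpy, scipy, OpenCV 4.12 (cv2) and the standard library are available. Lean on these libraries where they do the work, as an engineer would, in place of code of your own. Each camera call takes 0.05 s, during which the arm holds its last target. There are 200 camera calls.

### The job

Clamp down the sloping cover of the forming pot evenly with its four knobs, in two passes: first turn every knob clockwise to about half way (nose at the single line), then go round again and turn every knob until it is fully tight at its stop (nose at the pair of lines). In each pass work crisscross: follow the first knob with the one diagonally opposite, and only then do the other two. Leave the things lying about the bench where they are, and let go of the knobs.

Things in the scene. Friction and masses are not known exactly. Their poses are not given: they have to be found in the camera images.
- forming_pot: the forming pot: a steel pot on a dark four-legged cradle, fixed to the bench. Origin on the bench under the middle of the cover; x level away from the operator (up the slope), y left, z up. The square grey cover rises along +x at 22 degrees, so it faces the operator and up, with its normal (-0.375, 0, 0.927) in this frame.
- cover_mid (a point): middle of the top face of the cover (230x230 mm); x up its slope, y left, z outwards, square to it. The clamp knobs stand at x = +-60, y = +-60 mm, their axes along z, thus leaning 22 degrees towards the operator. A round window (68 mm across, 8 mm high) lies in the middle, a brass plug (22 mm across, 8 mm high) at x = 90 mm.
- bar_lower_left (a point): lower left clamp knob seen from the robot (lower = near edge): a black bar on a stem. Point on its axis, mid-height of the bar, 37 mm off the cover. z: turning axis, outwards; x: along the bar to its narrow steel nose; y: across. Bar 14 mm thick (y), 22 mm high (z), 79 mm long (42 to the nose, 37 to the round tail); below it a collar 34 mm wide, 8 mm high on the cover.
- knob_lower_left (a joint): angle of the lower left knob, rad, growing clockwise seen facing the cover; it turns on the spot. 0 loose: nose 45 degrees anticlockwise of straight up the slope (starts at 0 to 0.2). 0.785 half way: nose straight up the slope, at a single black line. 1.571 tight, hard stop: nose 45 degrees clockwise of up the slope, at a pair of lines. Friction, 0.12 N m, holds it where it is left.
- bar_lower_right (a point): lower right clamp knob seen from the robot (lower = near edge): a black bar on a stem. Point on its axis, mid-height of the bar, 37 mm off the cover. z: turning axis, outwards; x: along the bar to its narrow steel nose; y: across. Bar 14 mm thick (y), 22 mm high (z), 79 mm long (42 to the nose, 37 to the round tail); below it a collar 34 mm wide, 8 mm high on the cover.
- knob_lower_right (a joint): angle of the lower right knob, rad, growing clockwise seen facing the cover; it turns on the spot. 0 loose: nose 45 degrees anticlockwise of straight up the slope (starts at 0 to 0.2). 0.785 half way: nose straight up the slope, at a single black line. 1.571 tight, hard stop: nose 45 degrees clockwise of up the slope, at a pair of lines. Friction, 0.12 N m, holds it where it is left.
- bar_upper_left (a point): upper left clamp knob seen from the robot (lower = near edge): a black bar on a stem. Point on its axis, mid-height of the bar, 37 mm off the cover. z: turning axis, outwards; x: along the bar to its narrow steel nose; y: across. Bar 14 mm thick (y), 22 mm high (z), 79 mm long (42 to the nose, 37 to the round tail); below it a collar 34 mm wide, 8 mm high on the cover.
- knob_upper_left (a joint): angle of the upper left knob, rad, growing clockwise seen facing the cover; it turns on the spot. 0 loose: nose 45 degrees anticlockwise of straight up the slope (starts at 0 to 0.2). 0.785 half way: nose straight up the slope, at a single black line. 1.571 tight, hard stop: nose 45 degrees clockwise of up the slope, at a pair of lines. Friction, 0.12 N m, holds it where it is left.
- bar_upper_right (a point): upper right clamp knob seen from the robot (lower = near edge): a black bar on a stem. Point on its axis, mid-height of the bar, 37 mm off the cover. z: turning axis, outwards; x: along the bar to its narrow steel nose; y: across. Bar 14 mm thick (y), 22 mm high (z), 79 mm long (42 to the nose, 37 to the round tail); below it a collar 34 mm wide, 8 mm high on the cover.
- knob_upper_right (a joint): angle of the upper right knob, rad, growing clockwise seen facing the cover; it turns on the spot. 0 loose: nose 45 degrees anticlockwise of straight up the slope (starts at 0 to 0.2). 0.785 half way: nose straight up the slope, at a single black line. 1.571 tight, hard stop: nose 45 degrees clockwise of up the slope, at a pair of lines. Friction, 0.12 N m, holds it where it is left.
- arch_model_a: a beige printed dental arch model, horseshoe shape, 57x66x21 mm, lying in front of the pot; origin at the centre of its underside. Leave it where it is.
- arch_model_b: a grey printed dental arch model, horseshoe shape, 57x66x21 mm, lying in front of the pot; origin at the centre of its underside. Leave it where it is.
- marker: a black marker pen, 136 mm long, 14 mm thick, lying by the right front corner of the pot; origin at the centre of its underside. Leave it where it is.
- sample_pot: a white capped sample pot, 49 mm across, 52 mm tall, standing on the right of the pot; origin at the centre of its underside. Leave it where it is.
- probe: a hook probe with a white grip, 125 mm long, 16 mm high, lying on the left of the pot; origin at the centre of its underside. Leave it where it is.
- mouse_l: a black computer mouse, 104x60x39 mm, on the bench to the right; origin at the centre of its underside. Leave it where it is.

How it is judged:
On the way, in this order (a step that is already met when the one before it is completed fails the run):
1. all four knobs turned to about half way (0.45 to 1.15 rad) (value of joint knob_lower_left between 0.45 and 1.15 rad and value of joint knob_lower_right between 0.45 and 1.15 rad and value of joint knob_upper_left between 0.45 and 1.15 rad and value of joint knob_upper_right between 0.45 and 1.15 rad), for 0.2 s.
2. all four knobs fully tight (over 1.42 rad) (value of joint each of knob_lower_left, knob_lower_right, knob_upper_left, knob_upper_right above 1.42 rad), for 0.2 s.
At the end, for the whole second after the job is handed in: All four knobs are tight, each past 1.42 rad of its 1.57 rad travel (within 8 degrees of its stop), at rest and released (all of step 2 and velocity of joint each of knob_lower_left, knob_lower_right, knob_upper_left, knob_upper_right below 0.05 rad/s); the robot touches nothing.
It fails at once if in the first pass, two neighbouring knobs turned in (over 0.43 rad) while the other two are still loose (under 0.32 rad) ((value of joint each of knob_lower_left, knob_lower_right above 0.43 rad and value of joint each of knob_upper_left, knob_upper_right below 0.32 rad) or (value of joint each of knob_lower_right, knob_upper_right above 0.43 rad and value of joint each of knob_lower_left, knob_upper_left below 0.32 rad) or (value of joint each of knob_upper_right, knob_upper_left above 0.43 rad and value of joint each of knob_lower_left, knob_lower_right below 0.32 rad) or (value of joint each of knob_upper_left, knob_lower_left above 0.43 rad and value of joint each of knob_lower_right, knob_upper_right below 0.32 rad)).
It fails at once if in the second pass, two neighbouring knobs tight (over 1.38 rad) while the other two are not (under 1.2 rad) ((value of joint each of knob_lower_left, knob_lower_right above 1.38 rad and value of joint each of knob_upper_left, knob_upper_right below 1.2 rad) or (value of joint each of knob_lower_right, knob_upper_right above 1.38 rad and value of joint each of knob_lower_left, knob_upper_left below 1.2 rad) or (value of joint each of knob_upper_right, knob_upper_left above 1.38 rad and value of joint each of knob_lower_left, knob_lower_right below 1.2 rad) or (value of joint each of knob_upper_left, knob_lower_left above 1.38 rad and value of joint each of knob_lower_right, knob_upper_right below 1.2 rad)).
It fails at once if one knob turned far in (over 1.25 rad) while another is still loose (under 0.4 rad) ((value of joint knob_lower_left above 1.25 rad and value of joint knob_lower_right below 0.4 rad) or (value of joint knob_lower_left above 1.25 rad and value of joint knob_upper_left below 0.4 rad) or (value of joint knob_lower_left above 1.25 rad and value of joint knob_upper_right below 0.4 rad) or (value of joint knob_lower_right above 1.25 rad and value of joint knob_lower_left below 0.4 rad) or (value of joint knob_lower_right above 1.25 rad and value of joint knob_upper_left below 0.4 rad) or (value of joint knob_lower_right above 1.25 rad and value of joint knob_upper_right below 0.4 rad) or (value of joint knob_upper_left above 1.25 rad and value of joint knob_lower_left below 0.4 rad) or (value of joint knob_upper_left above 1.25 rad and value of joint knob_lower_right below 0.4 rad) or (value of joint knob_upper_left above 1.25 rad and value of joint knob_upper_right below 0.4 rad) or (value of joint knob_upper_right above 1.25 rad and value of joint knob_lower_left below 0.4 rad) or (value of joint knob_upper_right above 1.25 rad and value of joint knob_lower_right below 0.4 rad) or (value of joint knob_upper_right above 1.25 rad and value of joint knob_upper_left below 0.4 rad)).
It fails at once if a bystander moved more than 25 mm (distance of any of arch_model_a, arch_model_b, marker, sample_pot, probe, mouse_l from where it was at the start of the episode above 0.025 m).
It also fails if it takes over 72 s, if anything falls off the work surface, if the arm or the gripper's body presses on something with over 40 N, if the wrist force passes 120 N, or if a joint passes its speed limit or range.

## Working session

There is one attempt and no reset: what is moved stays moved. The work goes in short steps, Python scripts to look and compute and a tool call to move; the robot and the scene stay as the last step left them, time stands still between calls to the robot, and variables do not carry over. Pictures are saved under pics/ and viewed, at most 10 in all, crops included, and the job is handed in when it is done.

Besides the shell and the picture viewer there is one more tool, called as a command line: name --argument value ..., lists and objects as JSON in quotes. send_rows: Moves the arm, as the interface text tells. Shifts and turns lie within -1 to 1; 1 stands for 30 cm of shift or 6 degrees of turn. Its arguments: {"type":"object","properties":{"plan":{"type":"array"},"fingers":{"type":"number"},"force":{"type":"number"}},"required":["plan"]}

```bash
mkdir -p pics
cat > h.py <<'E'
import numpy as np, cv2
from workcell import sensors, imaging, manip, nets
np.set_printoptions(precision=4,suppress=True)
def ray(p,uv):
    K=np.array([[p['fx'],0,p['cx']],[0,p['fy'],p['cy']],[0,0,1]])
    n=cv2.undistortPoints(np.array([[uv]],float),K,np.array(p['distortion']))[0,0]
    return np.array([n[0],-n[1],-1.])
def world(p,uv,d): return np.array(p['eye'])+np.array(p['orientation'])@(ray(p,uv)*d)
def proj(p,X):
    K=np.array([[p['fx'],0,p['cx']],[0,p['fy'],p['cy']],[0,0,1]])
    c=np.array(p['orientation']).T@(np.array(X)-np.array(p['eye'])); c=c*[1,-1,-1]
    return cv2.projectPoints(c.reshape(1,1,3),np.zeros(3),np.zeros(3),K,np.array(p['distortion']))[0][0,0]
E
python3 - <<'E'
from h import *
for c in ['scene','side']:
    im,d=imaging.read_camera(c); p=imaging.camera_params(c)
    print(c,np.array(p['eye']),np.array(p['orientation'])[:,2])
    cv2.imwrite(f'pics/{c}0.png',im[:,:,::-1])
    np.savez(f'{c}0.npz',im=im,d=d)
    for l in ['cover_mid','bar_lower_left','bar_lower_right','bar_upper_left','bar_upper_right']:
        for r in nets.pinpoint(c,l)[:2]:
            v,u=r['centre']; dd=d[int(round(v)),int(round(u))]
            print(l,r['score'],u,v,dd,world(p,(u,v),dd))
E
```

```text
scene [-0.1719 -0.6316  0.8946] [-0.5905 -0.4862  0.6442]
cover_mid 0.78 276.5 165.8 1.2652177 [ 0.6248 -0.0535  0.097 ]
bar_lower_left 0.53 243.4 165.9 1.2379289 [ 0.5549 -0.0022  0.1141]
bar_lower_right 0.69 285.4 183.9 1.1856352 [ 0.5666 -0.1241  0.114 ]
bar_lower_right 0.38 277.3 167.1 1.26674 [ 0.6254 -0.0558  0.0935]
bar_upper_left 0.73 262.9 137.3 1.3225102 [0.6757 0.0318 0.1192]
side [0.4669 0.6965 0.5783] [-0.128   0.8304  0.5422]
cover_mid 0.88 239.3 189.5 0.89826196 [ 0.6295 -0.0461  0.0975]
bar_lower_left 0.55 264.8 200.9 0.83004737 [0.556  0.0161 0.1106]
bar_lower_right 0.46 266.8 175.5 0.936222 [ 0.5666 -0.108   0.1073]
bar_upper_left 0.84 219.4 182.5 0.8155472 [0.6611 0.0201 0.156 ]
bar_upper_right 0.19 268.6 175.0 0.9373476 [ 0.5621 -0.1103  0.1078]
```

```bash
cd pics; python3 -c "
import cv2
cv2.imwrite('both.png',cv2.hconcat([cv2.resize(cv2.imread('scene0.png'),(800,600))]))"
```

```text
(no output)
```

View pics/both.png

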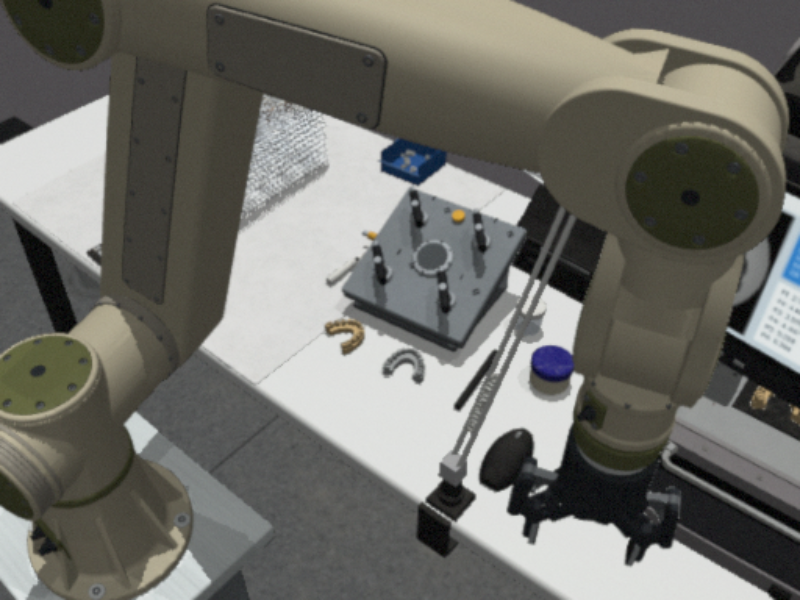

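View pics/side0.png

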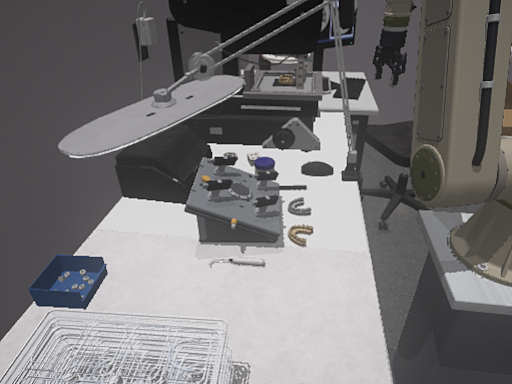

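Scene view shows the cover (corners at about (345,290), (460,345), (525,232), (412,190) in the enlarged picture) with four bars near loose. The side view shows a lamp head and its arm hanging over the bench near the pot (65-240, 75-155), which is an obstacle. Next I fit the cover and locate the lamp.

```bash
cat > fit.py <<'E'
from h import *
def cloud(c,im,d):
    p=imaging.camera_params(c); v,u=np.mgrid[:384,:512]
    K=np.array([[p['fx'],0,p['cx']],[0,p['fy'],p['cy']],[0,0,1]])
    n=cv2.undistortPoints(np.stack([u,v],-1).reshape(-1,1,2).astype(float),K,np.array(p['distortion']))[:,0]
    R=np.stack([n[:,0],-n[:,1],-np.ones(len(n))],1)*d.reshape(-1,1)
    W=np.array(p['eye'])+R@np.array(p['orientation']).T
    W[d.reshape(-1)<=0]=np.nan
    return W.reshape(384,512,3)
E
python3 - <<'E'
from fit import *
for c in ['scene','side']:
    z=np.load(c+'0.npz'); W=cloud(c,z['im'],z['d'])
    P=W.reshape(-1,3); P=P[np.isfinite(P[:,0])]
    Q=P[(abs(P[:,0]-.625)<.16)&(abs(P[:,1]+.052)<.17)&(P[:,2]>.035)&(P[:,2]<.2)]
    n0=np.array([-.375,0,.927])
    # ransac-ish plane
    best=None
    rng=np.random.default_rng(0)
    for _ in range(400):
        a,b,e=Q[rng.choice(len(Q),3,False)]; n=np.cross(b-a,e-a); l=np.linalg.norm(n)
        if l<1e-6: continue
        n/=l; n*=np.sign(n[2])
        if n@n0<.97: continue
        k=(abs((Q-a)@n)<.004).sum()
        if best is None or k>best[0]: best=(k,n,a)
    _,n,a=best; I=Q[abs((Q-a)@n)<.004]; m=I.mean(0); n=np.linalg.svd(I-m,full_matrices=False)[2][2]; n*=np.sign(n[2])
    yaw=np.arctan2(-n[1],-n[0]); print(c,len(I),'n',n,'tilt',np.degrees(np.arccos(n[2])),'yaw',np.degrees(yaw))
    I=Q[abs((Q-m)@n)<.005]
    yv=np.cross([0,0,1],[-n[0],-n[1],0]); yv/=np.linalg.norm(yv); xv=np.cross(yv,n)
    uv=np.stack([(I-m)@xv,(I-m)@yv],1).astype(np.float32)
    # drop outliers: dense only
    (cx,cy),(w,h),an=cv2.minAreaRect(uv); print('rect',cx,cy,w,h,an)
    q=np.percentile(uv,[.5,99.5],axis=0); print(q)
    print('mid',m+cx*xv+cy*yv)
z=np.load('side0.npz'); W=cloud('side',z['im'],z['d'])
for u,v in [(80,145),(150,145),(200,115),(230,90),(160,98),(140,30),(150,35),(200,65),(260,40),(310,10),(335,60),(345,120),(352,165),(355,178)]:
    print((u,v),W[v,u])
H=W[70:158,62:245].reshape(-1,3); H=H[(H[:,2]>.25)]; H=H[np.isfinite(H[:,0])]
print(np.percentile(H,[1,25,50,75,99],axis=0))
E
```

```text
scene 5026 n [-0.375  -0.0424  0.926 ] tilt 22.17422096822175 yaw 6.457380106755939
rect 0.008529067039489746 0.019781529903411865 0.25499945878982544 0.23217980563640594 89.63439178466797
[[-0.1057 -0.1065]
 [ 0.1215  0.1248]]
mid [ 0.6306 -0.0367  0.0914]
side 3292 n [-0.372  -0.0393  0.9274] tilt 21.966611465688988 yaw 6.03138014413597
rect -0.0029272809624671936 -0.015819385647773743 0.22887346148490906 0.2593004107475281 0.3385443687438965
[[-0.1161 -0.1395]
 [ 0.1106  0.1017]]
mid [ 0.632  -0.0324  0.0901]
(80, 145) [0.909  0.1191 0.2842]
(150, 145) [ 0.9104 -0.1697  0.1488]
(200, 115) [ 0.8571 -0.4864  0.1224]
(230, 90) [ 0.6738 -0.1982  0.3047]
(160, 98) [ 0.8092 -0.0644  0.3224]
(140, 30) [ 1.0023 -0.4317  0.412 ]
(150, 35) [ 0.9744 -0.4361  0.3972]
(200, 65) [ 0.7488 -0.2013  0.3653]
(260, 40) [ 0.6065 -0.2888  0.4111]
(310, 10) [ 0.4818 -0.351   0.4751]
(335, 60) [ 0.2786 -2.4632 -0.1087]
(345, 120) [ 0.3602 -0.3195  0.1885]
(352, 165) [ 0.3243 -0.2979  0.0518]
(355, 178) [ 0.3104 -0.2906  0.0104]
[[ 0.6664 -0.4919  0.2525]
 [ 0.7869 -0.1757  0.2845]
 [ 0.876  -0.07    0.2952]
 [ 1.0201  0.016   0.3086]
 [ 1.0227  0.1417  0.3681]]
```

Run:
```python
from fit import *
s=sensors.observe(); R=np.array(s['eef_rot']);print(R,s['eef_pos'],s['opening'])
p=imaging.camera_params('wrist'); print('cam in tool',R.T@(np.array(p['eye'])-s['eef_pos']),R.T@np.array(p['orientation']))
# world radial & tangential in tool axes
az=np.arctan2(s['eef_pos'][1],s['eef_pos'][0]); print(az,R.T@[np.cos(az),np.sin(az),0],R.T@[-np.sin(az),np.cos(az),0])
z=np.load('side0.npz'); W=cloud('side',z['im'],z['d'])
H=W[70:160,60:250].reshape(-1,3); H=H[(H[:,2]>.25)&(H[:,2]<.4)&(H[:,0]<1)&(H[:,1]>-.3)]
for a in np.arange(.6,1,.03):
    q=H[(H[:,0]>=a)&(H[:,0]<a+.03)]
    if len(q)>3: print('x%.2f'%a,len(q),q[:,1].min(),q[:,1].max(),q[:,2].min(),q[:,2].max())
```

```text
[[ 0.9192  0.3938  0.    ]
 [ 0.3938 -0.9192 -0.0001]
 [-0.      0.0001 -1.    ]] [ 0.2265 -0.5286  0.2313] 0.08557050363215148
cam in tool [ 0.0835 -0.0005 -0.1421] [[-0.0014  0.947   0.3211]
 [ 1.      0.0016 -0.0005]
 [-0.001   0.3211 -0.947 ]]
-1.1660195309607462 [0.     1.     0.0001] [ 1. -0. -0.]
x0.63 55 -0.2875594232367753 -0.20643600756591518 0.2933301619196288 0.3092776314555393
x0.66 284 -0.2973681278768251 -0.13521173905230932 0.2861578822909405 0.31274370937604656
x0.69 420 -0.2962556094852319 -0.08094163583105718 0.2834318239130562 0.34529548032655016
x0.72 669 -0.296842370483706 -0.024649218486331392 0.28008178787815524 0.35739461314222576
x0.75 819 -0.2578044034558117 0.033883218872225895 0.27638554920432157 0.35471009087413774
x0.78 1005 -0.27769226377433265 0.07978816403077471 0.2729659515955995 0.35240796596775603
x0.81 806 -0.26277553026307343 0.11503964366072594 0.26951732107065574 0.33544639047154956
x0.84 787 -0.14996008837265917 0.13964878828811156 0.2670372480299233 0.3021796370502199
x0.87 765 -0.15877304231955502 0.1505966128958498 0.2651739130584454 0.29846224409425914
x0.90 575 -0.0970470579175402 0.15046709754599874 0.26495757684243954 0.29390146247781734
x0.93 349 -0.04211558380439151 0.13878460695157024 0.267902841345278 0.2894459447714695
x0.96 41 0.029119873727370127 0.10726087915802007 0.2785290875432829 0.2829780190163239
```

send_rows --plan '[[[0,-0.13,-0.07,0,0,0],[0,-0.13,-0.07,0,0,0],[0,-0.13,-0.07,0,0,0],[0,-0.13,-0.07,0,0,0],[0,-0.13,-0.07,0,0,0],[0,0,0,0,0,0]]]' --fingers 1 --force 40

```text
time_s: 1.2
eef_pos: [0.1488, -0.3465, 0.3399]
eef_rot: [[0.919, 0.394, 0.001], [0.394, -0.919, -0.005], [-0.001, 0.005, -1.0]]
force: [0.7, -1.0, 0.3]
opening: 0.0002
gripper_force: 0.0
```

send_rows --plan '[[[0.131,0,0,0,0,-1],[0.131,0,0,0,0,-1],[0.131,0,0,0,0,-1],[0.131,0,0,0,0,-1],[0.131,0,0,0,0,-1],[0.131,0,0,0,0,-1],[0.131,0,0,0,0,-1],[0.131,0,0,0,0,-1],[0.131,0,0,0,0,-1],[0.131,0,0,0,0,-1]]]'

```text
time_s: 2.2
eef_pos: [0.3911, -0.0595, 0.3359]
eef_rot: [[0.114, 0.993, 0.0], [0.993, -0.114, -0.0], [-0.0, 0.0, -1.0]]
force: [0.6, -0.6, -0.3]
opening: -0.0002
gripper_force: 0.0
```

Run:
```python
from h import *
s=sensors.observe();print(np.array(s['joint_positions']),s['eef_pos'],np.array(s['eef_rot']))
```

```text
[-0.3547 -0.0486 -0.1218  1.4973  0.      1.3306] [ 0.3911 -0.0595  0.3359] [[ 0.1142  0.9935  0.0004]
 [ 0.9935 -0.1142 -0.0001]
 [-0.0001  0.0004 -1.    ]]
```

send_rows --plan '[[[0,0,0,0,0,-1],[0,0,0,0,0,-1],[0,0,0,0,0,-1],[0,0,0,0,0,-1],[0,0,0,0,0,-1],[0,0,0,0,0,-1],[0,0,0,0,0,-1],[0,0,0,0,0,-1],[0,0,0,0,0,-1],[0,0,0,0,0,-1]]]'

```text
time_s: 3.2
eef_pos: [0.3904, -0.061, 0.336]
eef_rot: [[-0.803, 0.596, 0.0], [0.596, 0.803, -0.0], [-0.0, -0.0, -1.0]]
force: [-0.1, 0.3, -0.0]
opening: -0.0001
gripper_force: 0.0
```

send_rows --plan '[[[0,0,0,0,0,-1],[0,0,0,0,0,-1],[0,0,0,0,0,-1],[0,0,0,0,0,-1],[0,0,0,0,0,-1],[0,0,0,0,0,-1],[0,0,0,0,0,-1],[0,0,0,0,-1,0],[0,0,0,0,-1,0],[0,0,0,0,-1,0]]]'

```text
time_s: 4.2
eef_pos: [0.3908, -0.061, 0.3363]
eef_rot: [[-0.946, -0.092, 0.312], [-0.087, 0.996, 0.028], [-0.313, -0.001, -0.95]]
force: [-0.4, 0.3, -0.8]
opening: -0.0004
gripper_force: 0.0
```

send_rows --plan '[[[0,0,0,0,-1,0],[0,0,0,0,-1,0],[0,0,0,0,-1,0],[-0.035,0.01,0.14,0,0,0],[-0.035,0.01,0.14,0,0,0],[-0.035,0.01,0.14,0,0,0],[-0.035,0.01,0.14,0,0,0],[-0.035,0.01,0.14,0,0,0],[0,0,0,0,0,0],[0,0,0,0,0,0]]]'

```text
time_s: 5.2
eef_pos: [0.5533, -0.0303, 0.1952]
eef_rot: [[-0.808, -0.092, 0.582], [-0.073, 0.996, 0.055], [-0.585, 0.002, -0.811]]
force: [-0.7, 0.6, 0.5]
opening: 0.0003
gripper_force: 0.0
```

Run:
```python
from fit import *
s=sensors.observe();print(np.array(s['joint_positions']),s['eef_pos'],np.array(s['eef_rot']))
p=imaging.camera_params('wrist');im,d=imaging.read_camera('wrist')
cv2.imwrite('pics/w1.png',im[:,:,::-1]); np.savez('w1.npz',im=im,d=d,W=cloud('wrist',im,d))
for l in ['cover_mid','bar_lower_left','bar_lower_right','bar_upper_left','bar_upper_right']:
        for r in nets.pinpoint('wrist',l)[:2]:
            v,u=r['centre']; dd=d[int(round(v)),int(round(u))]
            print(l,r['score'],u,v,dd,world(p,(u,v),dd))
```

```text
[-0.3341 -0.1368 -0.7511  0.3762  0.2452 -0.3518] [ 0.5533 -0.0303  0.1952] [[-0.8079 -0.0916  0.5821]
 [-0.0734  0.9958  0.0549]
 [-0.5847  0.0016 -0.8113]]
cover_mid 0.62 226.8 177.7 0.27389726 [ 0.624  -0.0463  0.0976]
bar_lower_left 0.94 295.4 133.3 0.20650354 [ 0.548  -0.0005  0.1133]
bar_lower_left 0.22 228.1 111.0 0.25051975 [ 0.5732 -0.0478  0.0665]
bar_lower_right 0.91 135.4 136.9 0.21290724 [ 0.5642 -0.1113  0.1107]
bar_upper_right 0.93 162.5 250.1 0.27771476 [ 0.6708 -0.1017  0.1495]
```

View pics/w1.png

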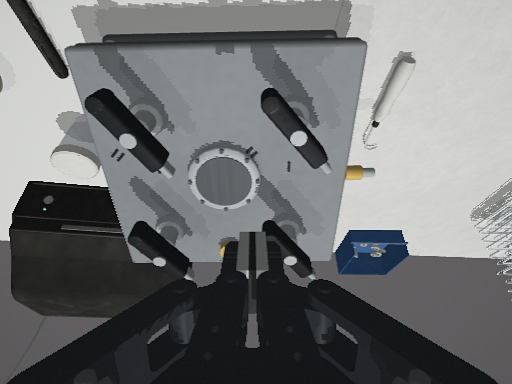

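The wrist view shows the cover square-on. Bar tops are at about (130,140), (298,138), (160,260) and (290,260), all with the nose pointing down-right, so all loose. The window is at (224,178) and the closed fingertips at (253,235). Now I fit the cover frame and the knob angles.

```bash
cat > meas.py <<'E'
from fit import *
from scipy.optimize import least_squares
def frame(yaw):
    t=np.radians(22); c,s=np.cos(yaw),np.sin(yaw)
    Rz=np.array([[c,-s,0],[s,c,0],[0,0,1]])
    return Rz@np.array([[np.cos(t),0,-np.sin(t)],[0,1,0],[np.sin(t),0,np.cos(t)]])
K={'LL':(-.06,.06),'LR':(-.06,-.06),'UL':(.06,.06),'UR':(.06,-.06)}
def angles(W,M,yaw):
    R=frame(yaw); L=(W.reshape(-1,3)-M)@R; L=L[np.isfinite(L[:,0])]; out={}
    for k,(x,y) in K.items():
        q=L[(L[:,2]>.038)&(L[:,2]<.053)&(np.hypot(L[:,0]-x,L[:,1]-y)<.046)]
        if len(q)<40: out[k]=None; continue
        xy=q[:,:2]-[x,y]; 
        # line constrained near the axis: PCA about the origin
        w,v=np.linalg.eigh(xy.T@xy); e=v[:,1]; e=e*np.sign(e[0]) 
        pr=xy@e; pp=xy@[-e[1],e[0]]
        out[k]=(len(q),round(float(np.pi/4-np.arctan2(e[1],e[0])),3),'ends %.3f %.3f off %.3f %.3f'%(*np.percentile(pr,[1,99]),pp.min(),pp.max()))
    return out
E
python3 - <<'E'
from meas import *
z=np.load('w1.npz'); W=z['W']; p=imaging.camera_params('wrist'); s=sensors.observe()
P=W[40:230,70:370].reshape(-1,3); P=P[np.isfinite(P[:,0])]
# plane
def pl(v): return np.clip(((P-[.626,-.046,v[0]])@frame(v[1])[:,2]),-.008,.008)
r=least_squares(pl,[.092,.1],loss='soft_l1',f_scale=.001); r=least_squares(pl,r.x,loss='soft_l1',f_scale=.001); print('z,yaw',r.x,np.degrees(r.x[1]))
obs={'M':(226.8,177.7),'LL':(295.4,133.3),'LR':(135.4,136.9),'UR':(162.5,250.1)}
n=frame(r.x[1])[:,2]
def f(v):
    M=np.array([v[0],v[1],0]); M[2]=r.x[0]-(n[0]*(v[0]-.626)+n[1]*(v[1]+.046))/n[2]; R=frame(v[2]); o=[]
    for k,uv in obs.items():
        X=M+(R@[*K[k],.037] if k!='M' else 0); o+=list(proj(p,X)-uv)
    return np.array(o)
q=least_squares(f,[.626,-.046,r.x[1]],loss='soft_l1',f_scale=3); print(q.x,np.degrees(q.x[2]),f(q.x))
yaw=q.x[2]; M=np.array([q.x[0],q.x[1],r.x[0]-(n[0]*(q.x[0]-.626)+n[1]*(q.x[1]+.046))/n[2]]); print('M',M)
# edges of the cover at plane
L=(W.reshape(-1,3)-M)@frame(yaw); k=(abs(L[:,2])<.003)&(abs(L[:,0])<.14)&(abs(L[:,1])<.14); print('ext',np.percentile(L[k],[1,99],axis=0))
for kk,v in angles(W,M,yaw).items(): print(kk,v)
R=np.array(s['eef_rot']); T=(W.reshape(-1,3)-s['eef_pos'])@R
for a in [-.005,.005,.0,-.01,-.02,-.03,-.05]:
    g=T[(abs(T[:,2]-a)<.005)&(abs(T[:,0])<.05)&(abs(T[:,1])<.06)]
    if len(g): print('finger z',a,len(g),g.min(0),g.max(0))
E
```

```text
z,yaw [0.0895 0.1042] 5.971140560724904
[ 0.6368 -0.0498  0.1114] 6.381484279384749 [-1.8362 -0.1037  0.8242  0.2412 -0.4985 -0.9415  1.275   1.5271]
M [ 0.6368 -0.0498  0.0937]
ext [[-0.1174 -0.1105 -0.0022]
 [ 0.0998  0.1135  0.0017]]
LL (1970, 0.152, 'ends -0.039 0.036 off -0.006 0.011')
LR (2358, 0.281, 'ends -0.038 0.036 off -0.006 0.012')
UL (900, 0.239, 'ends -0.040 0.035 off -0.005 0.012')
UR (1292, 0.266, 'ends -0.039 0.035 off -0.007 0.013')
finger z -0.005 346 [ 0.0078 -0.0125 -0.01  ] [ 0.0132  0.0145 -0.0013]
finger z 0.0 89 [ 0.0079 -0.0094 -0.005 ] [ 0.0131  0.0124 -0.0013]
finger z -0.01 544 [ 0.0077 -0.0127 -0.015 ] [ 0.0134  0.0146 -0.005 ]
finger z -0.02 685 [ 0.0074 -0.0126 -0.025 ] [ 0.0134  0.0146 -0.015 ]
finger z -0.03 721 [-0.0099 -0.0126 -0.035 ] [ 0.0134  0.0145 -0.025 ]
finger z -0.05 5422 [-0.011  -0.0372 -0.055 ] [ 0.0158  0.0399 -0.045 ]
```

```bash
cat >> meas.py <<'E'
def fitknobs(W,M,yaw,zlo=.0445):
    R=frame(yaw); L=(W.reshape(-1,3)-M)@R; L=L[np.isfinite(L[:,0])]; out={}
    for k,(x,y) in K.items():
        q=L[(L[:,2]>zlo)&(L[:,2]<.055)&(np.hypot(L[:,0]-x,L[:,1]-y)<.05)][:,:2]-[x,y]
        if len(q)<40: out[k]=None; continue
        (cx,cy),_,_=cv2.minAreaRect(q.astype(np.float32)); w,v=np.linalg.eigh(np.cov(q.T)); e=v[:,1]*(1 if v[0,1]>0 else -1)
        pr=(q-q.mean(0))@e; pp=(q-q.mean(0))@[-e[1],e[0]]
        c=q.mean(0)+e*(pr.min()+.037)+np.array([-e[1],e[0]])*(pp.min()+pp.max())/2   # tail end is 37 mm from the axis
        out[k]=dict(n=len(q),th=round(float(np.pi/4-np.arctan2(e[1],e[0])),3),len=round(float(np.ptp(pr)),3),wid=round(float(np.ptp(pp)),3),axis_err=np.round(c*1000,1))
    return out
M0=np.array([.6368,-.0498,.0937]); YAW=.107
E
python3 - <<'E'
from meas import *
W=np.load('w1.npz')['W']
for k,v in fitknobs(W,M0,YAW).items(): print(k,v)
L=(W.reshape(-1,3)-M0)@frame(YAW); print(np.nanmedian(L[(abs(L[:,2])<.004)&(abs(L[:,0])<.1)&(abs(L[:,1])<.1)],axis=0))
for r in (-.04,0,.04): 
    k=(abs(L[:,2])<.003)&(abs(L[:,0]-r)<.01)&(abs(L[:,1])<.15);print('y ext',r,L[k][:,1].min(),L[k][:,1].max())
k=(abs(L[:,2])<.003)&(abs(L[:,1])<.03)&(abs(L[:,0])<.15);print('x ext',L[k][:,0].min(),L[k][:,0].max())
E
```

```text
LL {'n': 1730, 'th': 0.085, 'len': 0.074, 'wid': 0.014, 'axis_err': array([-3.8,  0.3])}
LR {'n': 1761, 'th': 0.191, 'len': 0.066, 'wid': 0.015, 'axis_err': array([-3.7,  1.1])}
UL {'n': 658, 'th': 0.172, 'len': 0.066, 'wid': 0.015, 'axis_err': array([-5.1,  1.3])}
UR {'n': 875, 'th': 0.16, 'len': 0.066, 'wid': 0.015, 'axis_err': array([-3.5,  1.5])}
[-0.0372  0.0039  0.0001]
y ext -0.04 -0.11359283924034198 0.11448014538002214
y ext 0 -0.11294657329130803 0.14228422802493895
y ext 0.04 -0.11277834260758443 0.11468286709049148
x ext -0.11879851733745156 0.10909023550965859
```

send_rows --plan '[[[0,0,0,0,-1,0],[0,0,0,0,0,0]]]'

```text
time_s: 5.7
eef_pos: [0.5492, -0.0298, 0.1932]
eef_rot: [[-0.744, -0.089, 0.663], [-0.065, 0.996, 0.061], [-0.665, 0.003, -0.746]]
force: [-1.3, 1.8, -0.8]
opening: 0.0001
gripper_force: 0.0
```

```bash
cat >> meas.py <<'E'
M1=M0+frame(YAW)@[-.0039,.001,0]
def plan(*wps):
    """wps: (knob,x,y,h,rows) mm in the cover frame about that knob (contact point of tool at h+15); prints units per row"""
    s=sensors.observe(); R=np.array(s['eef_rot']); c=np.array(s['eef_pos']); F=frame(YAW)
    print('t',s['time_s'],'now local mm',(F.T@(c-M1))*1000,'F',np.round(s['force'],1),'j',np.array(s['joint_positions']))
    lean=np.array(F.T@R[:,2]); 
    for k,x,y,h,n in wps:
        kx,ky=K[k] if k in K else (0,0)
        X=M1+F@np.array([kx+x/1e3,ky+y/1e3,h/1e3])+F@np.array([lean[0],lean[1],0])*(.015/abs(lean[2]))
        d=R.T@(X-c); nn=n or int(np.ceil(np.linalg.norm(d)/.045)); print(k,x,y,h,'->',nn,'rows of',np.round(d/nn/.3,3),'|d| %.3f'%np.linalg.norm(d),'world',X); c=X
E
python3 - <<'E'
from meas import *
plan(('UR',3,46,75,0),('UR',3,46,22,0),('UR',14,20,22,6),('UR',8,30,22,2),('UR',5,40,75,0))
E
```

```text
t 5.7 now local mm [-37.6192  28.2286 124.0922] F [-1.3  1.8 -0.8] j [-0.3651 -0.1858 -0.8701  0.2118  0.2983 -0.3483]
UR 3 46 75 -> 3 rows of [-0.093 -0.045  0.092] |d| 0.124 world [ 0.6697 -0.0595  0.1874]
UR 3 46 22 -> 2 rows of [0.03  0.    0.083] |d| 0.053 world [ 0.6894 -0.0574  0.1383]
UR 14 20 22 -> 6 rows of [-0.006 -0.014  0.002] |d| 0.028 world [ 0.7024 -0.0821  0.1424]
UR 8 30 22 -> 2 rows of [ 0.01   0.016 -0.004] |d| 0.012 world [ 0.6958 -0.0728  0.1401]
UR 5 40 75 -> 2 rows of [-0.025  0.016 -0.085] |d| 0.054 world [ 0.6722 -0.0653  0.1881]
```

send_rows --plan '[[[-0.093,-0.045,0.092,0,0,0],[-0.093,-0.045,0.092,0,0,0],[-0.093,-0.045,0.092,0,0,0],[0.03,0,0.083,0,0,0],[0.03,0,0.083,0,0,0],[0,0,0,0,0,0],[0,0,0,0,0,0]]]'

```text
time_s: 6.4
eef_pos: [0.6948, -0.059, 0.1429]
eef_rot: [[-0.741, -0.09, 0.665], [-0.067, 0.996, 0.06], [-0.668, 0.0, -0.744]]
force: [0.5, -0.6, 0.4]
opening: -0.0
gripper_force: 0.0
```

Run:
```python
from meas import *
plan(('UR',3,46,22,1),('UR',14,20,22,6),('UR',8,30,22,2),('UR',5,40,75,0))
```

```text
t 6.4 now local mm [ 74.8855 -16.3634  24.4165] F [ 0.5 -0.6  0.4] j [-0.315   0.1772 -0.6661  0.0376  0.2668 -0.3092]
UR 3 46 22 -> 1 rows of [0.023 0.007 0.   ] |d| 0.007 world [ 0.6895 -0.0574  0.1383]
UR 14 20 22 -> 6 rows of [-0.006 -0.014  0.002] |d| 0.028 world [ 0.7024 -0.0822  0.1424]
UR 8 30 22 -> 2 rows of [ 0.01   0.017 -0.004] |d| 0.012 world [ 0.6958 -0.0728  0.1401]
UR 5 40 75 -> 2 rows of [-0.025  0.016 -0.085] |d| 0.054 world [ 0.6723 -0.0653  0.1882]
```

send_rows --plan '[[[-0.002,-0.013,0.002,0,0,0],[-0.002,-0.013,0.002,0,0,0],[-0.002,-0.013,0.002,0,0,0],[-0.002,-0.013,0.002,0,0,0],[-0.002,-0.013,0.002,0,0,0],[-0.002,-0.012,0.002,0,0,0],[0,0,0,0,0,0]]]'

```text
time_s: 7.1
eef_pos: [0.7033, -0.0795, 0.1452]
eef_rot: [[-0.736, -0.095, 0.67], [-0.07, 0.995, 0.065], [-0.673, 0.002, -0.74]]
force: [4.8, 8.6, -0.1]
opening: -0.0003
gripper_force: 3.4
```

Run:
```python
from meas import *
plan(('UR',14,20,22,1),('UR',8,30,22,1),('UR',5,40,75,0),('LL',3,46,75,0),('LL',3,46,22,2),('LL',14,20,22,6))
im,d=imaging.read_camera('wrist'); cv2.imwrite('pics/w2.png',im[:,:,::-1])
```

```text
t 7.1 now local mm [ 81.561  -37.5941  24.153 ] F [ 4.8  8.6 -0.1] j [-0.3517  0.1948 -0.6393  0.0503  0.2963 -0.3401]
UR 14 20 22 -> 1 rows of [ 0.009 -0.008  0.004] |d| 0.004 world [ 0.7025 -0.0821  0.1424]
UR 8 30 22 -> 1 rows of [ 0.019  0.033 -0.007] |d| 0.012 world [ 0.6959 -0.0727  0.1402]
UR 5 40 75 -> 2 rows of [-0.026  0.016 -0.085] |d| 0.054 world [ 0.6723 -0.0652  0.1882]
LL 3 46 75 -> 4 rows of [ 0.096  0.104 -0.036] |d| 0.175 world [0.5464 0.048  0.1425]
LL 3 46 22 -> 2 rows of [0.031 0.    0.083] |d| 0.053 world [0.5662 0.0501 0.0934]
LL 14 20 22 -> 6 rows of [-0.006 -0.014  0.002] |d| 0.028 world [0.5791 0.0254 0.0975]
```

View pics/w2.png

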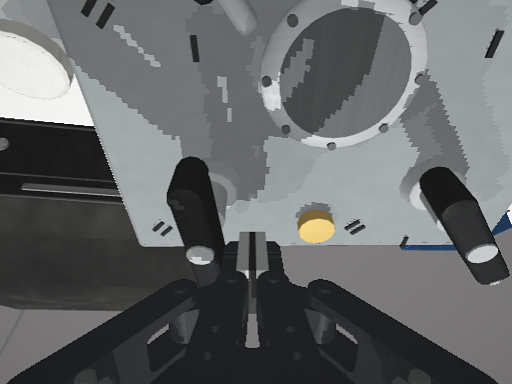

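UR's bar (195,165 to 205,270) now points almost straight up the slope, about half way. Next is the diagonal knob, LL.

send_rows --plan '[[[0.028,0.025,-0.003,0,0,0],[-0.026,0.016,-0.085,0,0,0],[-0.026,0.016,-0.085,0,0,0],[0.096,0.104,-0.036,0,0,0],[0.096,0.104,-0.036,0,0,0],[0.096,0.104,-0.036,0,0,0],[0.096,0.104,-0.036,0,0,0],[0,0,0,0,0,0],[0,0,0,0,0,0]]]'

```text
time_s: 8.05
eef_pos: [0.5445, 0.0474, 0.1411]
eef_rot: [[-0.74, -0.091, 0.667], [-0.068, 0.996, 0.061], [-0.67, -0.001, -0.743]]
force: [1.2, 0.2, 0.4]
opening: 0.0001
gripper_force: 0.0
```

Run:
```python
from meas import *
plan(('LL',3,46,75,1),('LL',3,46,22,2),('LL',14,20,22,6))
im,d=imaging.read_camera('wrist'); W=cloud('wrist',im,d)
for k,v in fitknobs(W,M1,YAW).items(): print(k,v)
```

```text
t 8.05 now local mm [-53.7846 105.4932  74.3819] F [1.2 0.2 0.4] j [-0.149  -0.1195 -0.9932 -0.0221  0.1595 -0.1806]
LL 3 46 75 -> 1 rows of [-0.008  0.001  0.001] |d| 0.002 world [0.5464 0.0479 0.1425]
LL 3 46 22 -> 2 rows of [0.03  0.001 0.083] |d| 0.053 world [0.5661 0.05   0.0933]
LL 14 20 22 -> 6 rows of [-0.006 -0.014  0.002] |d| 0.028 world [0.579  0.0253 0.0975]
LL {'n': 2041, 'th': 0.085, 'len': 0.066, 'wid': 0.015, 'axis_err': array([ 0.7, -0.4])}
LR {'n': 455, 'th': 0.499, 'len': 0.023, 'wid': 0.016, 'axis_err': array([40.7, 18.6])}
UL None
UR {'n': 814, 'th': 0.689, 'len': 0.066, 'wid': 0.015, 'axis_err': array([0.5, 0.4])}
```

send_rows --plan '[[[0,0,0,0,1,0],[0,0,0,0,1,0],[0,0,0,0,0,0]]]'

```text
time_s: 8.4
eef_pos: [0.5511, 0.0454, 0.1453]
eef_rot: [[-0.859, -0.089, 0.503], [-0.078, 0.996, 0.044], [-0.505, -0.002, -0.863]]
force: [1.3, 0.3, 0.0]
opening: -0.0002
gripper_force: 0.0
```

Run:
```python
from meas import *
plan(('LL',3,46,22,2),('LL',14,19,22,7),('LL',8,30,22,1),('LL',5,40,75,2))
```

```text
t 8.4 now local mm [-46.3833 102.8579  75.9583] F [1.3 0.3 0. ] j [-0.12   -0.045  -0.7554  0.34    0.1037 -0.1821]
LL 3 46 22 -> 2 rows of [0.027 0.005 0.087] |d| 0.055 world [0.5631 0.0497 0.0921]
LL 14 19 22 -> 7 rows of [-0.005 -0.013  0.001] |d| 0.029 world [0.5761 0.024  0.0962]
LL 8 30 22 -> 1 rows of [ 0.02   0.036 -0.003] |d| 0.013 world [0.5694 0.0343 0.094 ]
LL 5 40 75 -> 2 rows of [-0.008  0.016 -0.088] |d| 0.054 world [0.5458 0.0419 0.142 ]
```

send_rows --plan '[[[0.027,0.005,0.087,0,0,0],[0.027,0.005,0.087,0,0,0],[-0.005,-0.013,0.001,0,0,0],[-0.005,-0.013,0.001,0,0,0],[-0.005,-0.013,0.001,0,0,0],[-0.005,-0.013,0.001,0,0,0],[-0.005,-0.013,0.001,0,0,0],[-0.005,-0.013,0.001,0,0,0],[-0.005,-0.013,0.001,0,0,0],[0,0,0,0,0,0]]]'

```text
time_s: 9.4
eef_pos: [0.5715, 0.0277, 0.0929]
eef_rot: [[-0.86, -0.097, 0.502], [-0.081, 0.995, 0.053], [-0.504, 0.005, -0.863]]
force: [5.3, 11.9, -2.2]
opening: -0.0002
gripper_force: 5.0
```

Run:
```python
from meas import *
plan(('LL',14,19,22,1),('LL',8,30,22,1),('LL',5,40,75,2),('UL',3,46,75,0),('UL',3,46,22,2),('UL',14,19,22,7))
```

```text
t 9.4 now local mm [-48.8912  83.0272  20.5057] F [ 5.3 11.9 -2.2] j [-0.1633  0.071  -0.7946  0.1923  0.1344 -0.2233]
LL 14 19 22 -> 1 rows of [-0.018 -0.013 -0.002] |d| 0.007 world [0.5761 0.0241 0.0962]
LL 8 30 22 -> 1 rows of [ 0.02   0.036 -0.003] |d| 0.013 world [0.5694 0.0345 0.094 ]
LL 5 40 75 -> 2 rows of [-0.008  0.017 -0.088] |d| 0.054 world [0.5458 0.042  0.142 ]
UL 3 46 75 -> 3 rows of [-0.13   0.008  0.019] |d| 0.118 world [0.6539 0.0596 0.1862]
UL 3 46 22 -> 2 rows of [ 0.013 -0.     0.087] |d| 0.053 world [0.6737 0.0618 0.1371]
UL 14 19 22 -> 7 rows of [-0.005 -0.013  0.001] |d| 0.029 world [0.6867 0.036  0.1412]
```

send_rows --plan '[[[-0.016,-0.012,-0.002,0,0,0],[0.02,0.036,-0.003,0,0,0],[-0.008,0.017,-0.088,0,0,0],[-0.008,0.017,-0.088,0,0,0],[-0.13,0.008,0.019,0,0,0],[-0.13,0.008,0.019,0,0,0],[-0.13,0.008,0.019,0,0,0],[0,0,0,0,0,0],[0,0,0,0,0,0]]]'

```text
time_s: 10.3
eef_pos: [0.6536, 0.0569, 0.1843]
eef_rot: [[-0.862, -0.09, 0.499], [-0.079, 0.996, 0.045], [-0.501, -0.001, -0.865]]
force: [-0.8, -0.2, -0.6]
opening: 0.0002
gripper_force: 0.0
```

Run:
```python
from meas import *
im,d=imaging.read_camera('wrist'); W=cloud('wrist',im,d)
for k,v in fitknobs(W,M1,YAW).items(): print(k,v)
plan(('UL',3,46,75,1),('UL',3,46,22,2),('UL',14,19,22,7))
```

```text
LL {'n': 1296, 'th': 0.821, 'len': 0.02, 'wid': 0.014, 'axis_err': array([43.4, -0.2])}
LR None
UL {'n': 1928, 'th': 0.119, 'len': 0.066, 'wid': 0.014, 'axis_err': array([-3.2,  1.1])}
UR {'n': 355, 'th': 0.991, 'len': 0.029, 'wid': 0.011, 'axis_err': array([35.4,  1.4])}
t 10.35 now local mm [ 62.0986 103.4435  72.8761] F [-0.5 -0.3 -1.2] j [-0.073   0.1131 -0.4806  0.4603  0.0811 -0.142 ]
UL 3 46 75 -> 1 rows of [-0.011  0.008 -0.006] |d| 0.004 world [0.6539 0.0595 0.1862]
UL 3 46 22 -> 2 rows of [0.012 0.001 0.087] |d| 0.053 world [0.6736 0.0616 0.137 ]
UL 14 19 22 -> 7 rows of [-0.005 -0.013  0.001] |d| 0.029 world [0.6866 0.0359 0.1411]
```

send_rows --plan '[[[0.008,0.005,0.083,0,0,0],[0.008,0.005,0.083,0,0,0],[-0.005,-0.013,0.001,0,0,0],[-0.005,-0.013,0.001,0,0,0],[-0.005,-0.013,0.001,0,0,0],[-0.005,-0.013,0.001,0,0,0],[-0.005,-0.013,0.001,0,0,0],[-0.005,-0.013,0.001,0,0,0],[-0.005,-0.013,0.001,0,0,0],[-0.008,-0.012,0,0,0,0]]]'

```text
time_s: 11.35
eef_pos: [0.6888, 0.036, 0.1439]
eef_rot: [[-0.861, -0.097, 0.499], [-0.081, 0.995, 0.054], [-0.502, 0.006, -0.865]]
force: [0.2, 15.2, -1.1]
opening: 0.0002
gripper_force: 7.5
```

Run:
```python
from meas import *
plan(('UL',14,19,22,1),('UL',8,30,22,1),('UL',5,40,75,2),('LR',3,46,75,0),('LR',3,46,22,2),('LR',14,19,22,7))
```

```text
t 11.35 now local mm [79.1386 78.805  23.7423] F [ 0.2 15.2 -1.1] j [-0.1122  0.2149 -0.4645  0.3757  0.1099 -0.1786]
UL 14 19 22 -> 1 rows of [0.011 0.001 0.004] |d| 0.003 world [0.6867 0.036  0.1412]
UL 8 30 22 -> 1 rows of [ 0.02   0.036 -0.003] |d| 0.013 world [0.68   0.0464 0.1389]
UL 5 40 75 -> 2 rows of [-0.007  0.017 -0.088] |d| 0.054 world [0.6564 0.0539 0.1869]
LR 3 46 75 -> 4 rows of [ 0.1   -0.096 -0.014] |d| 0.167 world [ 0.5561 -0.0715  0.1412]
LR 3 46 22 -> 2 rows of [ 0.013 -0.     0.087] |d| 0.053 world [ 0.5758 -0.0694  0.0921]
LR 14 19 22 -> 7 rows of [-0.005 -0.013  0.001] |d| 0.029 world [ 0.5889 -0.0952  0.0962]
```

send_rows --plan '[[[0.03,0.036,0,0,0,0],[-0.007,0.017,-0.088,0,0,0],[-0.007,0.017,-0.088,0,0,0],[0.1,-0.096,-0.014,0,0,0],[0.1,-0.096,-0.014,0,0,0],[0.1,-0.096,-0.014,0,0,0],[0.1,-0.096,-0.014,0,0,0],[0,0,0,0,0,0],[0,0,0,0,0,0]]]'

```text
time_s: 12.25
eef_pos: [0.5544, -0.0759, 0.1413]
eef_rot: [[-0.862, -0.088, 0.499], [-0.076, 0.996, 0.043], [-0.501, -0.001, -0.865]]
force: [0.6, 0.6, -0.4]
opening: -0.0002
gripper_force: 0.0
```

Run:
```python
from meas import *
im,d=imaging.read_camera('wrist'); W=cloud('wrist',im,d)
for k,v in fitknobs(W,M1,YAW).items(): print(k,v)
plan(('LR',3,46,22,2),('LR',14,19,22,7))
```

```text
LL {'n': 2040, 'th': 0.807, 'len': 0.067, 'wid': 0.014, 'axis_err': array([-0.2, -0.2])}
LR {'n': 1944, 'th': 0.182, 'len': 0.066, 'wid': 0.014, 'axis_err': array([0.3, 0.8])}
UL {'n': 51, 'th': 0.002, 'len': 0.013, 'wid': 0.005, 'axis_err': array([20.2, 20.5])}
UR None
t 12.3 now local mm [-55.7869 -17.6055  75.9122] F [-0.1  0.2  0.3] j [-0.4088 -0.0066 -0.7177  0.3879  0.2411 -0.4403]
LR 3 46 22 -> 2 rows of [0.011 0.006 0.089] |d| 0.054 world [ 0.5758 -0.0696  0.0921]
LR 14 19 22 -> 7 rows of [-0.005 -0.013  0.001] |d| 0.029 world [ 0.5889 -0.0953  0.0962]
```

send_rows --plan '[[[0.011,0.006,0.089,0,0,0],[0.011,0.006,0.089,0,0,0],[-0.005,-0.013,0.001,0,0,0],[-0.005,-0.013,0.001,0,0,0],[-0.005,-0.013,0.001,0,0,0],[-0.005,-0.013,0.001,0,0,0],[-0.005,-0.013,0.001,0,0,0],[-0.005,-0.013,0.001,0,0,0],[-0.005,-0.013,0.001,0,0,0],[-0.01,-0.012,0,0,0,0]]]'

```text
time_s: 13.3
eef_pos: [0.5907, -0.095, 0.0965]
eef_rot: [[-0.861, -0.096, 0.499], [-0.08, 0.995, 0.054], [-0.502, 0.006, -0.865]]
force: [-2.1, 15.5, 2.5]
opening: -0.0002
gripper_force: 8.0
```

send_rows --plan '[[[0.02,0.036,0,0,0,0],[0,0.02,-0.1,0,0,0],[0,0.02,-0.12,0,0,0],[0,0.04,-0.12,0,0,0],[0,0.04,-0.12,0,0,0],[0,0,0,0,0,0],[0,0,0,0,0,0]]]'

```text
time_s: 14.0
eef_pos: [0.5132, -0.0593, 0.2145]
eef_rot: [[-0.86, -0.09, 0.501], [-0.079, 0.996, 0.043], [-0.503, -0.003, -0.864]]
force: [0.1, -0.3, -0.9]
opening: -0.0001
gripper_force: 0.0
```

Run:
```python
from meas import *
im,d=imaging.read_camera('wrist'); W=cloud('wrist',im,d); cv2.imwrite('pics/w3.png',im[:,:,::-1])
for k,v in fitknobs(W,M1,YAW).items(): print(k,v)
plan(('UR',-24,-28,75,0),('UR',-24,-28,22,2),('UR',-39,2,22,8),('UR',-46,-8,22,1),('UR',-46,-8,75,2),('LL',-24,-28,75,0))
```

```text
LL {'n': 829, 'th': 0.809, 'len': 0.065, 'wid': 0.013, 'axis_err': array([-1.2, -0.3])}
LR {'n': 756, 'th': 0.898, 'len': 0.065, 'wid': 0.013, 'axis_err': array([-1.1,  0. ])}
UL {'n': 404, 'th': 0.963, 'len': 0.055, 'wid': 0.013, 'axis_err': array([-2. , -0.4])}
UR {'n': 340, 'th': 0.694, 'len': 0.054, 'wid': 0.013, 'axis_err': array([-1. ,  0.8])}
t 14.05 now local mm [-66.6945   2.9529 157.1603] F [-0.1 -0.1 -0.1] j [-0.4147 -0.1724 -0.6685  0.6049  0.2438 -0.4466]
UR -24 -28 75 -> 4 rows of [-0.078 -0.074  0.081] |d| 0.161 world [ 0.6497 -0.1361  0.1761]
UR -24 -28 22 -> 2 rows of [0.012 0.001 0.087] |d| 0.053 world [ 0.6695 -0.1339  0.1269]
UR -39 2 22 -> 8 rows of [ 0.006  0.012 -0.001] |d| 0.034 world [ 0.6524 -0.1056  0.1213]
UR -46 -8 22 -> 1 rows of [ 0.023 -0.034 -0.003] |d| 0.012 world [ 0.6471 -0.1162  0.1187]
UR -46 -8 75 -> 2 rows of [-0.012 -0.001 -0.087] |d| 0.053 world [ 0.6273 -0.1184  0.1678]
LL -24 -28 75 -> 4 rows of [ 0.082  0.082 -0.012] |d| 0.140 world [ 0.5263 -0.0286  0.1311]
```

View pics/w3.png

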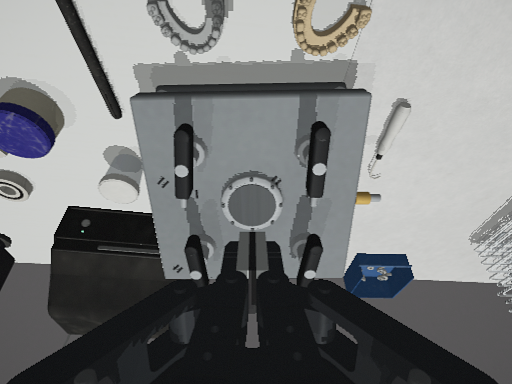

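All four bars point about up the slope (0.69 to 0.96 rad), so the first pass is met and the bystanders are undisturbed. Second pass starts with UR, pushing on its tail.

send_rows --plan '[[[-0.078,-0.074,0.081,0,0,0],[-0.078,-0.074,0.081,0,0,0],[-0.078,-0.074,0.081,0,0,0],[-0.078,-0.074,0.081,0,0,0],[0,0,0,0,0,0],[0.012,0,0.087,0,0,0],[0.012,0,0.087,0,0,0],[0,0,0,0,0,0]]]'

```text
time_s: 14.85
eef_pos: [0.6667, -0.1324, 0.12]
eef_rot: [[-0.867, -0.09, 0.49], [-0.076, 0.996, 0.048], [-0.493, 0.004, -0.87]]
force: [-0.6, -0.4, 0.0]
opening: -0.0001
gripper_force: 0.0
```

Run:
```python
from meas import *
plan(('UR',-36,-8,22,5),('UR',-33,7,22,4),('UR',-46,-8,22,1),('UR',-46,-8,75,2),('LL',-24,-28,75,0))
```

```text
t 14.85 now local mm [ 33.1    -86.3197  16.5311] F [-0.6 -0.4  0. ] j [-0.4243  0.2488 -0.4717  0.3943  0.2484 -0.4557]
UR -36 -8 22 -> 5 rows of [ 0.004  0.012 -0.004] |d| 0.020 world [ 0.6561 -0.1152  0.1224]
UR -33 7 22 -> 4 rows of [-0.002  0.013  0.   ] |d| 0.015 world [ 0.6573 -0.1     0.1235]
UR -46 -8 22 -> 1 rows of [ 0.042 -0.051 -0.005] |d| 0.020 world [ 0.6469 -0.1162  0.1186]
UR -46 -8 75 -> 2 rows of [-0.012 -0.    -0.088] |d| 0.053 world [ 0.6272 -0.1183  0.1678]
LL -24 -28 75 -> 4 rows of [ 0.082  0.082 -0.011] |d| 0.140 world [ 0.5261 -0.0286  0.1311]
```

send_rows --plan '[[[0.004,0.012,-0.004,0,0,0],[0.004,0.012,-0.004,0,0,0],[0.004,0.012,-0.004,0,0,0],[0.004,0.012,-0.004,0,0,0],[0.004,0.012,-0.004,0,0,0],[-0.002,0.013,0,0,0,0],[-0.002,0.013,0,0,0,0],[-0.002,0.013,0,0,0,0],[-0.002,0.013,0,0,0,0],[0,0,0,0,0,0]]]'

```text
time_s: 15.85
eef_pos: [0.6608, -0.1083, 0.1315]
eef_rot: [[-0.863, -0.079, 0.499], [-0.075, 0.997, 0.028], [-0.5, -0.013, -0.866]]
force: [0.3, -21.3, -5.3]
opening: -0.0002
gripper_force: 9.2
```

Run:
```python
from meas import *
im,d=imaging.read_camera('wrist'); W=cloud('wrist',im,d); cv2.imwrite('pics/w4.png',im[:,:,::-1])
plan(('UR',-33,7,22,1),('UR',-46,-8,22,1),('UR',-46,-8,75,2),('LL',-24,-28,75,0))
```

```text
t 15.9 now local mm [ 34.4278 -61.8295  28.5037] F [  1.1 -21.5  -6.3] j [-0.3784  0.206  -0.504   0.3784  0.2129 -0.4088]
UR -33 7 22 -> 1 rows of [0.021 0.028 0.018] |d| 0.012 world [ 0.6574 -0.1003  0.1235]
UR -46 -8 22 -> 1 rows of [ 0.042 -0.051 -0.005] |d| 0.020 world [ 0.6471 -0.1165  0.1187]
UR -46 -8 75 -> 2 rows of [-0.012 -0.002 -0.087] |d| 0.053 world [ 0.6273 -0.1186  0.1678]
LL -24 -28 75 -> 4 rows of [ 0.082  0.082 -0.013] |d| 0.140 world [ 0.5263 -0.0289  0.1311]
```

View pics/w4.png

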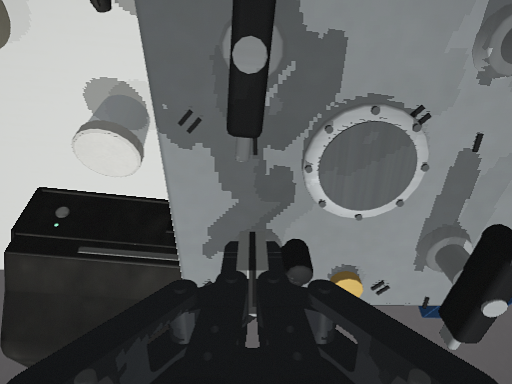

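The UR bar's round tail is at (297,262), left of the fingers as the robot sees it, and the lateral force is 21 N, so it is probably at its stop. I'll back off, lift and measure.

send_rows --plan '[[[0.04,-0.04,0,0,0,0],[-0.01,-0.01,-0.09,0,0,0],[-0.01,0,-0.09,0,0,0],[0.09,0.05,-0.08,0,0,0],[0.09,0.06,-0.06,0,0,0],[0.06,0.1,-0.02,0,0,0],[0,0,0,0,0,0],[0,0,0,0,0,0]]]'

```text
time_s: 16.7
eef_pos: [0.5382, -0.0632, 0.1808]
eef_rot: [[-0.861, -0.092, 0.501], [-0.08, 0.996, 0.045], [-0.503, -0.002, -0.864]]
force: [1.2, -0.3, 0.4]
opening: 0.0
gripper_force: 0.0
```

Run:
```python
from meas import *
im,d=imaging.read_camera('wrist'); W=cloud('wrist',im,d); cv2.imwrite('pics/w5.png',im[:,:,::-1])
for k,v in fitknobs(W,M1,YAW).items(): print(k,v)
plan(('LL',-24,-28,75,0),('LL',-24,-28,22,2),('LL',-36,-8,22,5),('LL',-33,7,22,4))
```

```text
LL {'n': 1437, 'th': 0.808, 'len': 0.066, 'wid': 0.014, 'axis_err': array([ 0.1, -1.5])}
LR {'n': 1387, 'th': 0.897, 'len': 0.066, 'wid': 0.014, 'axis_err': array([ 0. , -0.8])}
UL {'n': 221, 'th': 0.824, 'len': 0.021, 'wid': 0.013, 'axis_err': array([-0.1,  2.1])}
UR {'n': 137, 'th': 1.655, 'len': 0.024, 'wid': 0.008, 'axis_err': array([-3.7, -5.1])}
t 16.75 now local mm [-54.892   -4.5615 117.8292] F [ 0.7  0.5 -0.3] j [-0.3993 -0.0889 -0.6863  0.4983  0.2379 -0.4333]
LL -24 -28 75 -> 2 rows of [0.055 0.061 0.064] |d| 0.062 world [ 0.5263 -0.0286  0.1311]
LL -24 -28 22 -> 2 rows of [0.013 0.001 0.087] |d| 0.053 world [ 0.5461 -0.0265  0.082 ]
LL -36 -8 22 -> 5 rows of [ 0.008  0.013 -0.001] |d| 0.023 world [ 0.5329 -0.0078  0.0775]
LL -33 7 22 -> 4 rows of [-0.002  0.013  0.   ] |d| 0.015 world [0.534  0.0074 0.0786]
```

send_rows --plan '[[[0.055,0.061,0.064,0,0,0],[0.055,0.061,0.064,0,0,0],[0,0,0,0,0,0],[0.013,0,0.087,0,0,0],[0.013,0,0.08,0,0,0],[0,0,0,0,0,0]]]'

```text
time_s: 17.35
eef_pos: [0.5443, -0.0271, 0.0804]
eef_rot: [[-0.864, -0.09, 0.496], [-0.078, 0.996, 0.045], [-0.498, 0.001, -0.867]]
force: [-0.0, -1.0, -0.5]
opening: 0.0001
gripper_force: 0.0
```

Run:
```python
from meas import *
plan(('LL',-36,-8,22,5),('LL',-33,7,22,4))
```

```text
t 17.35 now local mm [-84.1161  31.4375  21.2685] F [-0.  -1.  -0.5] j [-0.3054  0.0491 -0.8507  0.1838  0.1937 -0.3474]
LL -36 -8 22 -> 5 rows of [ 0.007  0.014 -0.001] |d| 0.023 world [ 0.5328 -0.0078  0.0775]
LL -33 7 22 -> 4 rows of [-0.002  0.013  0.   ] |d| 0.015 world [0.5339 0.0074 0.0786]
```

send_rows --plan '[[[0.007,0.014,-0.001,0,0,0],[0.007,0.014,-0.001,0,0,0],[0.007,0.014,-0.001,0,0,0],[0.007,0.014,-0.001,0,0,0],[0.007,0.014,-0.001,0,0,0],[-0.002,0.013,0,0,0,0],[-0.002,0.013,0,0,0,0],[-0.002,0.013,0,0,0,0],[-0.002,0.013,0,0,0,0],[0,0,0,0,0,0]]]'

```text
time_s: 18.35
eef_pos: [0.5336, 0.0026, 0.0808]
eef_rot: [[-0.863, -0.079, 0.5], [-0.075, 0.997, 0.028], [-0.5, -0.014, -0.866]]
force: [-3.3, -23.5, -1.1]
opening: 0.0001
gripper_force: 10.3
```

send_rows --plan '[[[0.04,-0.04,0,0,0,0],[-0.01,-0.01,-0.09,0,0,0],[-0.01,0,-0.09,0,0,0],[0,-0.06,-0.13,0,0,0],[0,-0.06,-0.1,0,0,0],[0,0,0,0,0,0],[0,0,0,0,0,0]]]'

```text
time_s: 19.05
eef_pos: [0.4712, -0.0482, 0.1846]
eef_rot: [[-0.861, -0.089, 0.501], [-0.078, 0.996, 0.043], [-0.503, -0.002, -0.864]]
force: [0.2, 0.8, 0.4]
opening: -0.0003
gripper_force: 0.0
```

Run:
```python
from meas import *
im,d=imaging.read_camera('wrist'); W=cloud('wrist',im,d); cv2.imwrite('pics/w6.png',im[:,:,::-1])
for k,v in fitknobs(W,M1,YAW).items(): print(k,v)
plan(('UL',-24,-28,75,0),('UL',-24,-28,22,2),('UL',-36,-8,22,5),('UL',-33,7,22,4))
```

```text
LL {'n': 746, 'th': 1.567, 'len': 0.065, 'wid': 0.013, 'axis_err': array([-2.2, -0.3])}
LR {'n': 644, 'th': 0.898, 'len': 0.065, 'wid': 0.013, 'axis_err': array([-1.3,  0.8])}
UL None
UR None
t 19.1 now local mm [-115.5751   19.1339  144.6286] F [ 0.1 -0.5 -1.3] j [-0.4348 -0.2411 -0.7953  0.5519  0.2535 -0.465 ]
UL -24 -28 75 -> 4 rows of [-0.119  0.013  0.075] |d| 0.169 world [ 0.6369 -0.0167  0.1761]
UL -24 -28 22 -> 2 rows of [0.012 0.001 0.087] |d| 0.053 world [ 0.6566 -0.0146  0.1269]
UL -36 -8 22 -> 5 rows of [ 0.008  0.013 -0.001] |d| 0.023 world [0.6434 0.0041 0.1224]
UL -33 7 22 -> 4 rows of [-0.002  0.013  0.   ] |d| 0.015 world [0.6446 0.0193 0.1235]
```

View pics/w6.png

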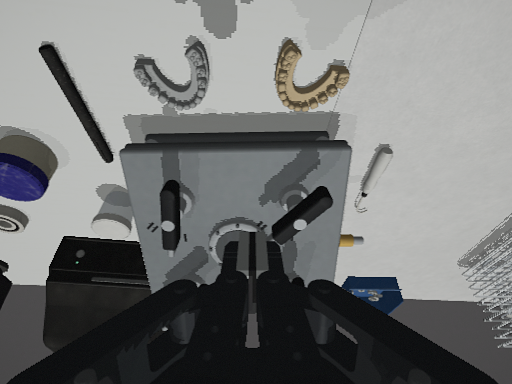

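LL is at its stop (1.567 rad; bar from (280,240) to (328,192)), with its nose toward the pair of lines. Next UL, rechecking UR from there before I push.

send_rows --plan '[[[-0.119,0.013,0.075,0,0,0],[-0.119,0.013,0.075,0,0,0],[-0.119,0.013,0.075,0,0,0],[-0.119,0.013,0.075,0,0,0],[0,0,0,0,0,0],[0,0,0,0,0,0]]]'

```text
time_s: 19.7
eef_pos: [0.6366, -0.015, 0.1731]
eef_rot: [[-0.865, -0.093, 0.494], [-0.08, 0.996, 0.047], [-0.496, 0.001, -0.868]]
force: [-0.8, -0.1, 0.0]
opening: 0.0
gripper_force: 0.0
```

Run:
```python
from meas import *
im,d=imaging.read_camera('wrist'); W=cloud('wrist',im,d); cv2.imwrite('pics/w7.png',im[:,:,::-1])
for k,v in fitknobs(W,M1,YAW).items(): print(k,v)
plan(('UL',-24,-28,22,2),('UL',-36,-8,22,5),('UL',-33,7,22,4))
```

```text
LL {'n': 3510, 'th': 1.605, 'len': 0.059, 'wid': 0.015, 'axis_err': array([ 3.6, -5.8])}
LR {'n': 3134, 'th': 0.901, 'len': 0.049, 'wid': 0.015, 'axis_err': array([15.8, -1.3])}
UL {'n': 1624, 'th': 0.912, 'len': 0.066, 'wid': 0.015, 'axis_err': array([-1.8,  0.1])}
UR {'n': 1693, 'th': 1.563, 'len': 0.066, 'wid': 0.014, 'axis_err': array([-1.5,  0.7])}
t 19.75 now local mm [36.2664 33.3465 72.9477] F [-1.1 -0.5  0. ] j [-0.2248  0.0943 -0.5233  0.4561  0.1564 -0.2769]
UL -24 -28 22 -> 2 rows of [ 0.008 -0.002  0.085] |d| 0.051 world [ 0.6566 -0.0146  0.1269]
UL -36 -8 22 -> 5 rows of [ 0.008  0.013 -0.001] |d| 0.023 world [0.6434 0.0041 0.1224]
UL -33 7 22 -> 4 rows of [-0.002  0.013  0.   ] |d| 0.015 world [0.6445 0.0193 0.1235]
```

View pics/w7.png

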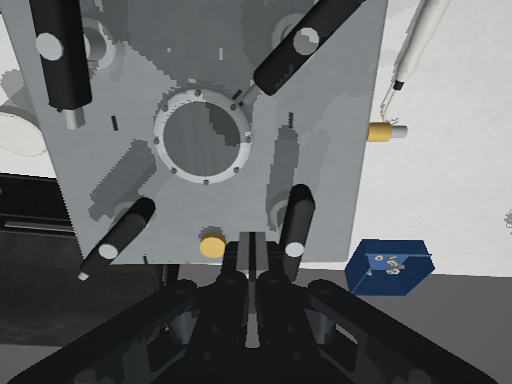

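UR (bar (85,275) to (150,205)) is tight at 1.563 rad. Now I push UL.

send_rows --plan '[[[0.01,-0.002,0.08,0,0,0],[0.01,-0.002,0.08,0,0,0],[0,0,0,0,0,0]]]'

```text
time_s: 20.05
eef_pos: [0.6529, -0.0156, 0.1275]
eef_rot: [[-0.866, -0.09, 0.492], [-0.078, 0.996, 0.046], [-0.494, 0.002, -0.869]]
force: [-0.8, -0.0, 0.4]
opening: 0.0005
gripper_force: 0.0
```

send_rows --plan '[[[0.007,0.014,-0.001,0,0,0],[0.007,0.014,-0.001,0,0,0],[0.007,0.014,-0.001,0,0,0],[0.007,0.014,-0.001,0,0,0],[0.007,0.014,-0.001,0,0,0],[-0.002,0.013,0,0,0,0],[-0.002,0.013,0,0,0,0],[-0.002,0.013,0,0,0,0],[-0.002,0.013,0,0,0,0],[0,0,0,0,0,0]]]'

```text
time_s: 21.05
eef_pos: [0.6455, 0.0128, 0.1299]
eef_rot: [[-0.863, -0.079, 0.499], [-0.075, 0.997, 0.029], [-0.5, -0.012, -0.866]]
force: [-2.3, -21.9, -0.1]
opening: 0.0002
gripper_force: 8.8
```

Run:
```python
from meas import *
plan(('UL',-33,7,22,1),('UL',-46,-8,22,1),('UL',-46,-8,75,2),('LR',-22,-30,85,0))
```

```text
t 21.05 now local mm [31.6724 60.2936 27.7828] F [ -2.3 -21.9  -0.1] j [-0.1541  0.1532 -0.5819  0.3219  0.1059 -0.2089]
UL -33 7 22 -> 1 rows of [0.012 0.021 0.017] |d| 0.009 world [0.6446 0.0191 0.1235]
UL -46 -8 22 -> 1 rows of [ 0.042 -0.051 -0.005] |d| 0.020 world [0.6342 0.0029 0.1187]
UL -46 -8 75 -> 2 rows of [-0.012 -0.002 -0.087] |d| 0.053 world [0.6145 0.0007 0.1678]
LR -22 -30 85 -> 4 rows of [ 0.076 -0.12  -0.016] |d| 0.172 world [ 0.5374 -0.1504  0.1411]
```

send_rows --plan '[[[0.04,-0.04,0,0,0,0],[-0.01,-0.01,-0.09,0,0,0],[-0.01,0,-0.09,0,0,0],[0.07,-0.07,-0.05,0,0,0],[0.07,-0.07,-0.05,0,0,0],[0,0,0,0,0,0]]]'

```text
time_s: 21.65
eef_pos: [0.5646, -0.0459, 0.1779]
eef_rot: [[-0.863, -0.088, 0.498], [-0.076, 0.996, 0.044], [-0.5, -0.0, -0.866]]
force: [-0.5, -0.1, -0.5]
opening: 0.0001
gripper_force: 0.0
```

Run:
```python
from meas import *
im,d=imaging.read_camera('wrist'); W=cloud('wrist',im,d)
for k,v in fitknobs(W,M1,YAW).items(): print(k,v)
plan(('LR',22,28,75,0),('LR',22,28,22,2),('LR',36,8,22,5),('LR',33,-7,22,4),('LR',46,8,22,1))
```

```text
LL {'n': 1823, 'th': 1.569, 'len': 0.066, 'wid': 0.014, 'axis_err': array([ 0.2, -0.6])}
LR {'n': 1720, 'th': 0.903, 'len': 0.066, 'wid': 0.014, 'axis_err': array([1.2, 0.6])}
UL {'n': 412, 'th': 1.722, 'len': 0.043, 'wid': 0.016, 'axis_err': array([-2.9, -2.6])}
UR {'n': 357, 'th': 1.757, 'len': 0.044, 'wid': 0.015, 'axis_err': array([-3.4, -3. ])}
t 21.7 now local mm [-29.3657  10.894  104.5527] F [0.1 1.1 0.6] j [-0.3318 -0.0395 -0.6496  0.4747  0.2059 -0.3693]
LR 22 28 75 -> 2 rows of [ 0.017 -0.072  0.048] |d| 0.053 world [ 0.5755 -0.0877  0.1483]
LR 22 28 22 -> 2 rows of [0.012 0.001 0.087] |d| 0.053 world [ 0.5953 -0.0856  0.0992]
LR 36 8 22 -> 5 rows of [-0.009 -0.013  0.001] |d| 0.024 world [ 0.6103 -0.1041  0.1044]
LR 33 -7 22 -> 4 rows of [ 0.002 -0.013 -0.   ] |d| 0.015 world [ 0.6091 -0.1193  0.1033]
LR 46 8 22 -> 1 rows of [-0.042  0.051  0.006] |d| 0.020 world [ 0.6195 -0.1031  0.1082]
```

send_rows --plan '[[[0.017,-0.072,0.048,0,0,0],[0.017,-0.072,0.048,0,0,0],[0,0,0,0,0,0],[0.012,0,0.085,0,0,0],[0.012,0,0.083,0,0,0],[0,0,0,0,0,0]]]'

```text
time_s: 22.3
eef_pos: [0.5942, -0.0837, 0.0972]
eef_rot: [[-0.865, -0.092, 0.494], [-0.079, 0.996, 0.048], [-0.496, 0.003, -0.868]]
force: [-0.6, -0.2, 0.4]
opening: 0.0
gripper_force: 0.0
```

Run:
```python
from meas import *
plan(('LR',36,8,22,5),('LR',33,-8,22,4),('LR',46,8,22,1))
```

```text
t 22.3 now local mm [-37.4013 -30.1093  20.5154] F [-0.6 -0.2  0.4] j [-0.3926  0.1319 -0.6956  0.276   0.2356 -0.4278]
LR 36 8 22 -> 5 rows of [-0.011 -0.014  0.   ] |d| 0.027 world [ 0.6102 -0.104   0.1044]
LR 33 -8 22 -> 4 rows of [ 0.002 -0.013 -0.   ] |d| 0.016 world [ 0.6092 -0.1202  0.1033]
LR 46 8 22 -> 1 rows of [-0.042  0.054  0.006] |d| 0.021 world [ 0.6194 -0.103   0.1082]
```

send_rows --plan '[[[-0.011,-0.014,0,0,0,0],[-0.011,-0.014,0,0,0,0],[-0.011,-0.014,0,0,0,0],[-0.011,-0.014,0,0,0,0],[-0.011,-0.014,0,0,0,0],[0.002,-0.013,0,0,0,0],[0.002,-0.013,0,0,0,0],[0.002,-0.013,0,0,0,0],[0.002,-0.013,0,0,0,0],[0,0,0,0,0,0]]]'

```text
time_s: 23.3
eef_pos: [0.6109, -0.1211, 0.1076]
eef_rot: [[-0.862, -0.091, 0.498], [-0.078, 0.996, 0.046], [-0.501, 0.0, -0.866]]
force: [0.0, 4.5, 1.1]
opening: -0.0003
gripper_force: 1.7
```

send_rows --plan '[[[-0.03,0.04,0,0,0,0],[0,0.01,-0.1,0,0,0],[0,0,-0.12,0,0,0],[0.05,0.05,-0.13,0,0,0],[0.05,0.03,-0.13,0,0,0],[0,0,0,0,0,0],[0,0,0,0,0,0]]]'

```text
time_s: 24.0
eef_pos: [0.5181, -0.0915, 0.2232]
eef_rot: [[-0.861, -0.089, 0.501], [-0.079, 0.996, 0.042], [-0.503, -0.003, -0.864]]
force: [0.9, -0.2, 0.2]
opening: -0.0001
gripper_force: 0.0
```

Run:
```python
from meas import *
im,d=imaging.read_camera('wrist'); W=cloud('wrist',im,d); cv2.imwrite('pics/w8.png',im[:,:,::-1])
for k,v in fitknobs(W,M1,YAW).items(): print(k,v)
plan()
```

```text
LL {'n': 906, 'th': 1.571, 'len': 0.066, 'wid': 0.013, 'axis_err': array([-1.8, -0.5])}
LR {'n': 795, 'th': 1.545, 'len': 0.065, 'wid': 0.013, 'axis_err': array([-1.3, -0.5])}
UL {'n': 513, 'th': 1.574, 'len': 0.065, 'wid': 0.015, 'axis_err': array([-1.7, -0.7])}
UR {'n': 92, 'th': 1.361, 'len': 0.026, 'wid': 0.011, 'axis_err': array([ 28.5, -26.1])}
t 24.05 now local mm [-61.5797 -29.5491 164.9198] F [-0.5  0.4  0.2] j [-0.4864 -0.149  -0.6239  0.6426  0.2749 -0.5126]
```

View pics/w8.png

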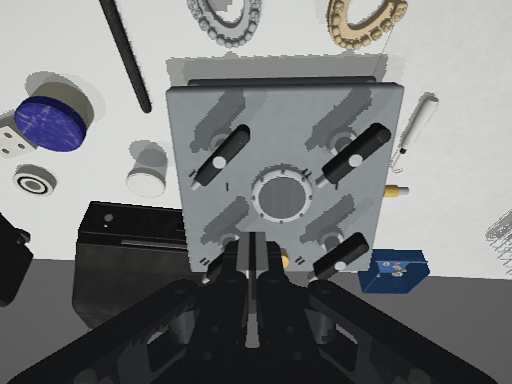

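LR, LL and UL read 1.545 to 1.574 rad. UR is hidden behind the fingers, so I'll shift left for one check of it.

send_rows --plan '[[[0,0.12,0,0,0,0],[0,0.12,0,0,0,0],[0,0,0,0,0,0],[0,0,0,0,0,0],[0,0,0,0,0,0]]]'

```text
time_s: 24.55
eef_pos: [0.5115, -0.0192, 0.2208]
eef_rot: [[-0.863, -0.09, 0.497], [-0.078, 0.996, 0.045], [-0.499, -0.0, -0.867]]
force: [-0.6, 0.1, -0.6]
opening: 0.0002
gripper_force: 0.0
```

Run:
```python
from meas import *
im,d=imaging.read_camera('wrist'); W=cloud('wrist',im,d)
r=fitknobs(W,M1,YAW)
for k,v in r.items(): print(k,v)
th=[v['th'] for v in r.values() if v]
if r['UR'] and r['LR'] and r['UR']['th']>1.47 and r['LR']['th']>1.47: print(manip.job_done())
```

```text
LL {'n': 1034, 'th': 1.569, 'len': 0.066, 'wid': 0.014, 'axis_err': array([-1.1, -1.3])}
LR {'n': 997, 'th': 1.537, 'len': 0.066, 'wid': 0.014, 'axis_err': array([-0.6, -0.6])}
UL {'n': 205, 'th': 1.351, 'len': 0.025, 'wid': 0.014, 'axis_err': array([2.4, 3.9])}
UR {'n': 576, 'th': 1.561, 'len': 0.066, 'wid': 0.014, 'axis_err': array([-1.2, -0.4])}
the job is handed in; nothing more can be done
None
```

I turned all four knobs crisscross (UR, LL, UL, LR) in two passes: first to about half way (0.69–0.96 rad), then tight at 1.54–1.57 rad, measured from the wrist camera. I saw no bystander disturbed, the gripper is clear of the knobs, and the job is handed in at about 25 s; no verdict came back.

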